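Load the plaster-roll dispenser

ROBOT

A 6-joint arm with a two-finger parallel gripper is mounted at the origin on the work surface. World frame = base frame: x ahead of the robot, y to its left, z up, the work surface at z = 0. Lengths are in m, angles in rad, forces in N, time in s.
With the tool pointing down it reaches from about 0.325 to 1 m from the base axis. Payload 5.1 kg.
Tool frame: the origin (TCP) lies at the very end of the fingers, on their centre line; the grasp point (between the pads) lies 19 mm behind it (arm.tcp_to_grasp is the distance from the TCP to the grasp point, in m); z points along the fingers, y is the line along which they close (so a half turn about z gives the same grasp; the last joint's range is limited). The gripper opens to 85 mm and grips with 20 to 120 N. Pads are 22 mm wide; open, the fingers measure 114 mm over their backs; the gripper's body (76 mm by 85 mm) begins 54 mm behind the grasp point. The pads swing forward as they close: fully open they stand 13 mm farther back than shut.
Start: joints at [1.147, 0.124, 1.65, -0, 1.367, -0.083], TCP at [0.217, 0.613, 0.231] pointing down, gripper open.
Joint ranges: [-2.61, 2.61], [-1.02, 2.33], [0.03, 2.71], [-1.35, 4.49], [0.32, 2.68], [-2.91, 2.91]. Speed limits (rad/s): [2.57, 2.57, 3.14, 3.14, 3.14, 3.14].

INTERFACE

Orientations are given as [roll, pitch, yaw] about the fixed x, y, z axes, in that order (R = Rz(yaw) Ry(pitch) Rx(roll)).
In Python, from workcell import arm, optics, finder gives the robot as it stands.
- The arm moves only by the shell command python3 -m crank 'ROWS' [OPENING] [FORCE]. ROWS is JSON, a list of rows, each a list of 4 numbers: the shift along the world's x, y, z normalised to -1 to 1, where 1 is 500 mm, then the turn about the world's z normalised to -1 to 1, where 1 is pi rad. In form: [[dx, dy, dz, roll], ...]. A call has 1 to 8 rows; each row is the pose to reach, as a shift and turn from the pose commanded when the call began, turning the shorter way round; what a row does not reach only later rows make up. A row lasts 1/12 s, in which the tool goes at most 41.7 mm and 7.16 degrees, less where a joint would pass 70% of its speed; a pose out of reach is approached as far as the arm can. A call with a number of a shift or a turn outside -1 to 1 is refused whole. A call with a gripper value outside its range is refused whole. OPENING is the finger opening in mm, from 0 to 85.4, set as the call begins (- or left out, the last holds). The fingers move at their own pace and stop on an object; FORCE is the grip in N (left out, the last holds). Time passes only in rows, so rows that repeat a pose let the fingers close. It gives the time, the measured TCP pose, the force, the opening and the grip force at its end, in the units of the state.
- arm.get_obs(): the state, without advancing time (a new reading comes with each control period).
- optics.grab_frame(name): name is "side" or "top"; returns a dict with "pixels" (384x512x3 uint8, red, green, blue), "mtx" (3x3 intrinsics, pixels), "R" (3x3) and "t" (3): a world point X has camera coordinates R X + t. Camera axes: x right, y down, z forward; pixel columns grow to the right and rows downward; lengths in m; the calibration is good to about 2 mm. A picture is of the moment at which its call begins. There is no depth.
- arm.sign_off(): hands the job in; it is judged then, once.
Trained networks look in the newest picture that a camera, given by its name, has taken for a name from the list of things; names that differ only in an ending like _2 or _b are one class to them, and where a whole thing is asked for, a point or a joint stands for the part that bears it (a point fixed in the world has none). Each returns a list of dicts, best first, with "conf" (0 to 1); they miss things now and then, are a little off and sometimes report something else, mostly with a low value. They report only what shows in the picture. A call takes as long as a camera call. They do not tell look-alikes from the thing itself.
- finder.recognise(camera, query): "pixel" ([column, row] in pixels, amid what is visible of it).
The state is a dict: "clock": time; "q": joint angles; "qd": joint speeds; "effort": joint torques, N m; "ee_pos": TCP position; "orientation": TCP orientation; "ft_force": force on the tool from outside, world axes, zero at the start; "wrist_torque": the same for the moment, N m; "gripper_width": finger opening in m; "grip_force": force on a finger pad.
Only numpy, scipy, OpenCV 4.12 (cv2) and the standard library are available. Lean on these libraries where they do the work, as an engineer would, in place of code of your own. Each camera call takes 0.05 s, during which the arm holds its last target. There are 200 camera calls.

TASK

Load the leaning clear tube of the dispenser with three rolls of plaster so that they make one column, used up from the bottom: drop in the red roll first, then the yellow, then the green, each down fully flat onto the one before. Leave the blue roll and the bottles, boxes, mug and bowl standing where they are, and do not push the tube over to another lean.

Things in the scene. Friction and masses are not known exactly. Their poses are not given: they have to be found in the camera images.
- roll_red: Roll of sticking plaster on a rigid spool, lying flat on the table at the start: a ring 62 mm across, 30 mm high (wide), with a 26 mm open bore, 55 to 110 g. Hub and outer sleeve are red, the wound tape between them is white. Origin at the ring's centre, 15 mm above its underside; z is the ring's axis.
- roll_yellow: Roll of sticking plaster on a rigid spool, lying flat on the table at the start: a ring 62 mm across, 30 mm high (wide), with a 26 mm open bore, 55 to 110 g. Hub and outer sleeve are yellow, the wound tape between them is white. Origin at the ring's centre, 15 mm above its underside; z is the ring's axis.
- roll_green: Roll of sticking plaster on a rigid spool, lying flat on the table at the start: a ring 62 mm across, 30 mm high (wide), with a 26 mm open bore, 55 to 110 g. Hub and outer sleeve are green, the wound tape between them is white. Origin at the ring's centre, 15 mm above its underside; z is the ring's axis.
- roll_blue: Roll of sticking plaster on a rigid spool, lying flat on the table at the start: a ring 62 mm across, 30 mm high (wide), with a 26 mm open bore, 55 to 110 g. Hub and outer sleeve are blue, the wound tape between them is white. Origin at the ring's centre, 15 mm above its underside; z is the ring's axis. It is not wanted and stays where it is.
- tube_floor (a point): Centre of the inner floor of the dispenser's clear tube (teal bands): 66 mm inside, 74 mm outside, 105 mm deep, slippery, so a roll let go straight in its mouth slides down by itself. z runs up the tube's axis to the mouth, y is level. The tube leans 20 to 31 degrees from vertical, mouth roughly towards the robot, on a stiff pivot (4 N m) here, 45 mm above the table.
- tube_mouth (a point): Centre of the tube's rim, 105 mm along the axis from tube_floor, same axes. The last 7 mm flare out to about 72 mm inside, 80 mm outside. On its two sides (+y and -y of this frame) the rim has a finger notch right through the wall, about 38 mm wide and 25 mm deep, so that fingers holding a roll across y can go down into the mouth and open there.
- dispenser: Fixed white base of the dispenser, 130 x 110 mm plate, 8 mm thick, its centre 5 mm beyond the origin along x, with two cheek plates 60 mm high 45 mm to either side of the tube. Origin at the table under the tube's pivot; the tube leans to its -x.
- pill_bottle: Amber pill bottle, 44 mm across, 85 mm high, loose, beside the red roll. Origin at the centre of its underside.
- ointment_jar: White jar with blue cap, 48 mm across, 60 mm high, loose, on the other side of the red roll. Origin at the centre of its underside.
- carton_tall: Purple and orange medicine carton, 40 x 95 x 45 mm (x, y, z), loose, beyond the yellow roll. Origin at the centre of its underside.
- carton_flat: White and teal carton, 35 x 80 x 30 mm (x, y, z), loose, in front of the yellow roll. Origin at the centre of its underside.
- dropper_bottle: Green glass bottle with white cap, 40 mm across, 80 mm high, loose, beside the green roll. Origin at the centre of its underside.
- mug: Blue mug, 72 mm across, 85 mm high, handle to its +y (reaching 73 mm from the axis), loose, beside the dispenser. Origin at the centre of its underside.
- steel_bowl: Steel bowl, 110 mm across, 40 mm high, loose, on the other side of the dispenser. Origin at the centre of its underside.
Mind the look-alikes: they are no part of the job. What is meant by the roll_green is not black, and is the larger of those in its own colour.

How it is judged:
On the way, in this order (a step that is already met when the one before it is completed fails the run):
1. the red roll lies flat on the floor of the tube (z of roll_red in the frame of tube_floor between 0.01 and 0.02 m and x of roll_red in the frame of tube_floor between -0.006 and 0.006 m and y of roll_red in the frame of tube_floor between -0.006 and 0.006 m and angle between the z axis of roll_red and the z axis of tube_floor, either way round below 0.12 rad), for 0.2 s.
2. the yellow roll lies flat on the red one in the tube (z of roll_yellow in the frame of tube_floor between 0.04 and 0.05 m and x of roll_yellow in the frame of tube_floor between -0.006 and 0.006 m and y of roll_yellow in the frame of tube_floor between -0.006 and 0.006 m and angle between the z axis of roll_yellow and the z axis of tube_floor, either way round below 0.12 rad), for 0.2 s.
3. the green roll lies flat on the yellow one in the tube (z of roll_green in the frame of tube_floor between 0.07 and 0.08 m and x of roll_green in the frame of tube_floor between -0.006 and 0.006 m and y of roll_green in the frame of tube_floor between -0.006 and 0.006 m and angle between the z axis of roll_green and the z axis of tube_floor, either way round below 0.12 rad), for 0.2 s.
At the end, for the whole second after the job is handed in: Red, yellow, green rolls lie in the tube: centres 15, 45, 75 mm (each within 5) up its axis from the floor, within 6 mm of the axis in x and y, ring axes within 0.12 rad of the tube's, at rest (under 0.03 m/s), let go; blue roll and bystanders within 30 mm of their starts (all of step 1 and all of step 2 and all of step 3 and linear speed of each of roll_red, roll_yellow, roll_green below 0.03 m/s and contact force between the fingers and roll_red below 0.1 N and contact force between the fingers and roll_yellow below 0.1 N and contact force between the fingers and roll_green below 0.1 N and distance of each of pill_bottle, ointment_jar, carton_tall, carton_flat, dropper_bottle, mug, steel_bowl, roll_blue from where it was at the start of the episode below 0.03 m); the robot touches nothing.
It fails at once if the blue roll or a bottle, jar, carton, mug or bowl is pushed 30 mm or more from its place (distance of any of pill_bottle, ointment_jar, carton_tall, carton_flat, dropper_bottle, mug, steel_bowl, roll_blue from where it was at the start of the episode above 0.03 m).
It fails at once if a bottle, jar, carton, mug, bowl or the blue roll is tipped by more than 30 degrees (angle between any of pill_bottle, ointment_jar, carton_tall, carton_flat, dropper_bottle, mug, steel_bowl, roll_blue's own z axis and vertical above 0.52 rad).
It fails at once if the tube is pushed over so that its mouth shifts by more than 12 mm (distance of tube_mouth from where it was at the start of the episode above 0.012 m).
It also fails if it takes over 69 s, if anything falls off the work surface, if the arm or the gripper's body presses on something with over 40 N, if the wrist force passes 120 N, or if a joint passes its speed limit or range.

## Working session

There is one attempt and no reset: what is moved stays moved. The work goes in short steps, Python scripts to look and compute and a shell command to move; the robot and the scene stay as the last step left them, time stands still between calls to the robot, and variables do not carry over. Pictures are saved under pics/ and viewed, at most 10 in all, crops included, and the job is handed in when it is done.

```bash
mkdir -p pics
cat > h.py <<'E'
import numpy as np, cv2
from workcell import arm, optics, finder
def grab(n,save=None):
    f=optics.grab_frame(n)
    if save: cv2.imwrite('pics/'+save,cv2.cvtColor(f['pixels'],cv2.COLOR_RGB2BGR))
    return f
def ray(f,px,z):
    K,R,t=map(np.array,(f['mtx'],f['R'],f['t']))
    d=R.T@np.linalg.inv(K)@np.array([px[0],px[1],1.]); c=-R.T@t
    return c+d*(z-c[2])/d[2]
def proj(f,X):
    K,R,t=map(np.array,(f['mtx'],f['R'],f['t'])); p=K@(R@np.array(X)+t); return p[:2]/p[2]
E
python3 - <<'E'
from h import *
np.set_printoptions(precision=3,suppress=True)
F={n:grab(n,n+'0.png') for n in('side','top')}
for n in F: print(n,-np.array(F[n]['R']).T@F[n]['t'],F[n]['mtx'][0][0])
zs=dict(roll_red=.03,roll_yellow=.03,roll_green=.03,roll_blue=.03,tube_mouth=.14,tube_floor=.1,dispenser=.03,pill_bottle=.085,ointment_jar=.06,carton_tall=.045,carton_flat=.03,dropper_bottle=.08,mug=.085,steel_bowl=.03)
for k,z in zs.items():
  for n in F:
    for r in finder.recognise(n,k)[:4]: print(k,n,round(r['conf'],2),np.round(r['pixel']),ray(F[n],r['pixel'],z)[:2])
print(arm.get_obs())
E
```

```text
side [ 0.092 -0.577  1.008] 397.27750993133776
top [0.416 0.006 1.221] 351.6118522588667
roll_red side 0.65 [245. 255.] [ 0.435 -0.114]
roll_red side 0.29 [184. 198.] [0.405 0.166]
roll_red top 0.61 [292. 233.] [ 0.435 -0.118]
roll_yellow side 0.51 [169. 170.] [0.429 0.3  ]
roll_yellow top 0.54 [156. 233.] [0.436 0.338]
roll_green side 0.67 [207. 209.] [0.439 0.089]
roll_green top 0.66 [218. 197.] [0.558 0.134]
roll_green top 0.57 [228. 227.] [0.457 0.098]
roll_blue side 0.89 [289. 318.] [ 0.413 -0.327]
roll_blue side 0.63 [168. 168.] [0.427 0.309]
roll_blue side 0.43 [149. 169.] [0.378 0.345]
roll_blue side 0.38 [300. 201.] [ 0.69  -0.062]
roll_blue top 0.52 [356. 243.] [ 0.403 -0.333]
tube_mouth side 0.7 [300. 200.] [ 0.624 -0.117]
tube_floor side 0.96 [298. 200.] [ 0.645 -0.092]
tube_floor top 0.63 [286. 170.] [ 0.639 -0.094]
dispenser side 0.56 [299. 210.] [ 0.661 -0.088]
dispenser top 0.72 [287. 165.] [ 0.669 -0.103]
dispenser top 0.5 [170. 213.] [0.502 0.293]
dispenser top 0.3 [159. 236.] [0.425 0.326]
pill_bottle side 0.7 [240. 230.] [ 0.452 -0.069]
pill_bottle top 0.58 [271. 
[... 583 characters left out ...]
[287. 170.] [0.706 0.028]
mug side 0.27 [299. 199.] [ 0.657 -0.084]
mug top 0.58 [240. 142.] [0.734 0.054]
steel_bowl side 0.65 [352. 241.] [ 0.712 -0.263]
steel_bowl top 0.95 [334. 152.] [ 0.716 -0.271]
steel_bowl top 0.38 [169. 213.] [0.505 0.298]
{'clock': 1.5, 'q': array([ 1.147,  0.124,  1.65 , -0.   ,  1.368, -0.083]), 'qd': array([-0.001, -0.002,  0.   , -0.   ,  0.002, -0.   ]), 'effort': array([  0.001, -42.356, -36.575,  -0.   ,   0.   ,  -0.   ]), 'ee_pos': array([0.217, 0.613, 0.231]), 'orientation': array([-3.142,  0.   ,  2.801]), 'ft_force': array([-0.117,  1.13 , -0.061]), 'wrist_torque': array([ 0.01 ,  0.   , -0.022]), 'grip_force': 0.0, 'gripper_width': 0.0854417813270178}
```

View pics/top0.png

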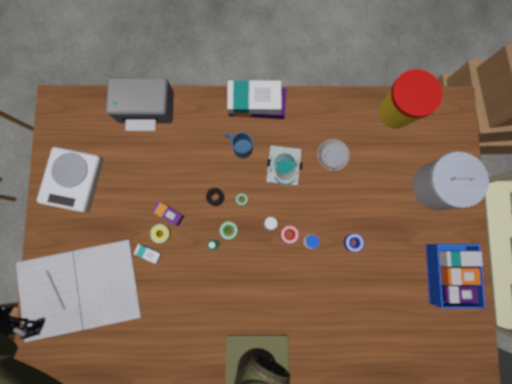

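View pics/side0.png

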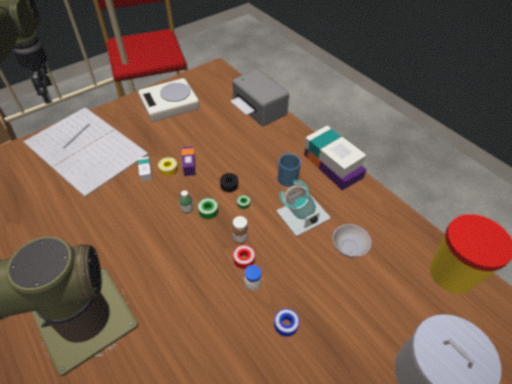

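The top view shows red at (290,234), yellow at (160,233), green at (228,230), blue at (355,243) and the tube at about (285,167). The look-alikes are a black ring at (215,197) and a small green ring at (242,199). Next I'll zoom in on the tube and refine the ring positions by colour.

Run:
```python
from h import *
np.set_printoptions(precision=4,suppress=True)
F={n:grab(n) for n in('side','top')}
a=F['top']['pixels'][135:200,250:320]; b=F['side']['pixels'][170:245,265:340]
m=np.hstack([cv2.resize(a,(400,400),interpolation=cv2.INTER_CUBIC),cv2.resize(b,(400,400),interpolation=cv2.INTER_CUBIC)])
cv2.imwrite('pics/tube.png',m[:,:,::-1])
a=F['top']['pixels'][205:265,130:200]; b=F['top']['pixels'][190:260,200:330]
m=np.hstack([cv2.resize(a,(350,300),interpolation=cv2.INTER_CUBIC),cv2.resize(b,(450,300),interpolation=cv2.INTER_CUBIC)])
cv2.imwrite('pics/rolls.png',m[:,:,::-1])
rng={'red':((290,234),[(0,8),(172,180)]),'yellow':((160,233),[(22,35)]),'green':((228,230),[(45,90)]),'pill':((271,224),None)}
side={'red':(245,256),'yellow':(168,166),'green':(208,208)}
for k in side:
  for n,c in(('top',rng[k][0]),('side',side[k])):
    f=F[n];hsv=cv2.cvtColor(f['pixels'],cv2.COLOR_RGB2HSV);H,S,V=cv2.split(hsv)
    M=np.zeros(H.shape,bool)
    for lo,hi in rng[k][1]: M|=(H>=lo)&(H<=hi)
    M&=(S>(150 if k!='green' else 80))&(V>60)
    y,x=np.nonzero(M); s=np.hypot(x-c[0],y-c[1])<15; p=np.stack([x[s],y[s]],1)
    P=np.array([ray(f,q,.03)[:2] for q in p])
    hull=cv2.convexHull(P.astype(np.float32)*1000)
    (ctr,r)=cv2.minEnclosingCircle(hull); print(k,n,len(p),p.mean(0),p.min(0),p.max(0),np.array(ctr)/1000,r,P.mean(0))
```

```text
red top 54 [289.5185 234.2222] [285 230] [294 239] [ 0.4321 -0.1097] 16.39206314086914 [ 0.4317 -0.1101]
red side 186 [242.7957 257.7312] [232 244] [255 268] [ 0.4291 -0.1123] 40.20632553100586 [ 0.4247 -0.1168]
yellow top 47 [159.234  233.1489] [155 229] [169 238] [0.435  0.3171] 24.90618896484375 [0.4359 0.3272]
yellow side 101 [167.3366 167.4455] [161 160] [175 175] [0.4283 0.3139] 34.507328033447266 [0.4291 0.313 ]
green top 54 [227.8889 229.8519] [223 225] [233 235] [0.4461 0.097 ] 18.163284301757812 [0.4466 0.0974]
green side 160 [207.7625 209.35  ] [200 201] [217 218] [0.4381 0.0857] 33.10547637939453 [0.4401 0.0844]
```

View pics/tube.png

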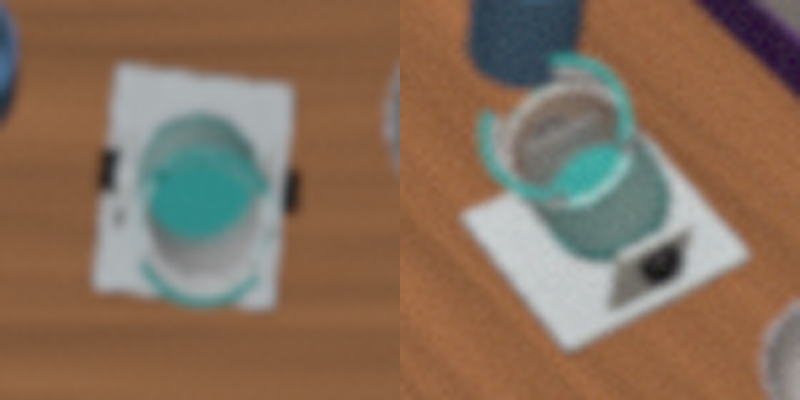

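View pics/rolls.png

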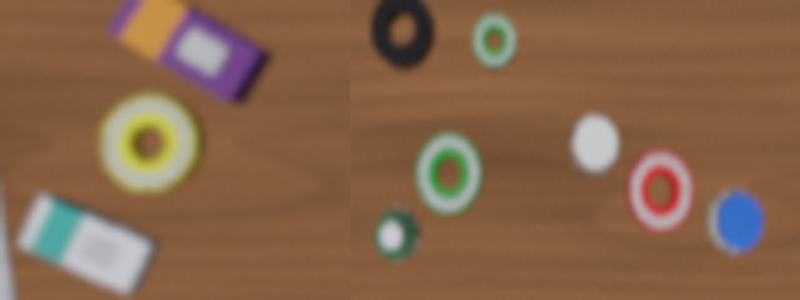

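The tube crop shows the rim arcs, the notches, the teal floor and the plate corners clearly. I'll fit the dispenser pose (x, y, yaw, lean) to these points.

```bash
cat > fit.py <<'E'
from h import *
from scipy.optimize import least_squares
from scipy.spatial.transform import Rotation as Ro
np.set_printoptions(precision=4,suppress=True)
F={n:grab(n) for n in('side','top')}
T=lambda u,v:((u+.5)/(400/70)-.5+250,(v+.5)/(400/65)-.5+135)
S=lambda u,v:((u-400+.5)/(400/75)-.5+265,(v+.5)/(400/75)-.5+170)
b=lambda x,y,z=.008:('b',(x,y,z)); t=lambda x,y,z:('t',(x,y,z))
c,s=.04*np.sin(np.radians(28)),.04*np.cos(np.radians(28))
obs=[('top',T(118,63),b(.07,.055)),('top',T(293,85),b(.07,-.055)),('top',T(275,308),b(-.06,-.055)),('top',T(93,290),b(-.06,.055)),
('side',S(462,213),b(-.06,.055)),('side',S(572,352),b(-.06,-.055)),('side',S(748,255),b(.07,-.055)),
('top',T(202,193),t(0,0,0)),('side',S(592,175),t(0,0,0)),
('side',S(487,112),t(-c,s,.105)),('side',S(552,60),t(c,s,.105)),('side',S(558,202),t(-c,-s,.105)),('side',S(632,140),t(c,-s,.105)),
('top',T(143,263),t(-c,s,.105)),('top',T(257,278),t(-c,-s,.105)),('top',T(200,304),t(-.04,0,.105))]
def W(p,o):
    k,X=o;X=np.array(X)
    if k=='t': X=Ro.from_euler('y',-p[3]).apply(X)+[0,0,.045]
    return Ro.from_euler('z',p[2]).apply(X)+[p[0],p[1],0]
def res(p): return np.concatenate([proj(F[n],W(p,o))-q for n,q,o in obs])
r=least_squares(res,[.66,-.1,0,.45],loss='soft_l1')
p=r.x;print('x y yaw lean',p,np.degrees(p[2:]));print(res(p).reshape(-1,2).round(1).tolist())
print('mouth',W(p,t(0,0,.105)),'axis',W(p,t(0,0,1))-W(p,t(0,0,0)))
for n,q,z in(('red',(289.5,234.1),.03),('yellow',(159.3,233.2),.03),('green',(227.9,229.9),.03),('pill',(270.4,222.9),.085),('jar',(311.2,241.4),.06),('dropcap',(212.8,244.3),.08)):
    print(n,ray(F['top'],q,z)[:2])
for n,q in(('red',(244,256.)),('yellow',(168,166)),('green',(207.8,208.5))): print(n,'side ring guess',ray(F['side'],q,.03)[:2])
E
python3 fit.py
```

```text
x y yaw lean [ 0.6696 -0.0942 -0.1031  0.455 ] [-5.9059 26.0719]
[[-0.3, 0.6], [-0.1, 0.2], [-0.1, -0.1], [0.4, -0.3], [-0.5, 1.0], [-0.7, 0.1], [0.4, 0.1], [-0.6, -1.9], [2.2, 5.0], [0.2, -0.6], [-1.9, 0.8], [1.2, -0.8], [-2.3, 2.2], [-1.0, -0.7], [1.4, -0.9], [-0.6, 0.2]]
mouth [ 0.6237 -0.0894  0.1393] axis [-0.4372  0.0452  0.8982]
red [ 0.4321 -0.11  ]
yellow [0.4357 0.327 ]
green [0.4465 0.0973]
pill [ 0.4673 -0.0435]
jar [ 0.4079 -0.1779]
dropcap [0.3994 0.1413]
red side ring guess [ 0.4306 -0.1146]
yellow side ring guess [0.4341 0.3173]
green side ring guess [0.4419 0.0869]
```

```bash
python3 -m crank '[[0.2,-0.6,0,-0.26],[0.2,-0.6,0,-0.26],[0.2,-0.6,0,-0.26],[0.2,-0.6,0,-0.26],[0.2,-0.6,0,-0.26],[0.2,-0.6,0,-0.26],[0.2,-0.6,0,-0.26],[0.2,-0.6,0,-0.26]]' 85 30; python3 -m crank '[[0.2,-0.6,0,-0.26],[0.2,-0.6,0,-0.26],[0.2,-0.6,0,-0.26],[0.2,-0.6,0,-0.26],[0.2,-0.6,0,-0.26],[0.2,-0.6,0,-0.26],[0.2,-0.6,0,-0.26],[0.2,-0.6,0,-0.26]]'
```

```text
clock: 2.37
ee_pos: [0.3178, 0.3097, 0.2314]
orientation: [3.141, 0.001, 1.98]
ft_force: [0.7, 0.5, 0.2]
gripper_width: 0.0852
grip_force: 0.0
clock: 3.03
ee_pos: [0.4178, 0.0093, 0.2318]
orientation: [3.14, 0.0, 1.162]
ft_force: [-0.1, 0.5, 0.4]
gripper_width: 0.0853
grip_force: 0.0
```

```bash
python3 -m crank '[[0.028,-0.24,0,0],[0.028,-0.24,0,0],[0.028,-0.24,0,0],[0.028,-0.24,-0.1,0],[0.028,-0.24,-0.18,0],[0.028,-0.24,-0.25,0],[0.028,-0.24,-0.25,0],[0.028,-0.24,-0.25,0]]'
python3 - <<'E'
from h import *
grab('top','a1.png');f=grab('side')
a=optics.grab_frame('top')['pixels'][190:290,240:340]; b=f['pixels'][190:290,195:295]
cv2.imwrite('pics/a1.png',np.hstack([cv2.resize(a,(400,400),interpolation=2),cv2.resize(b,(400,400),interpolation=2)])[:,:,::-1])
E
```

```text
clock: 3.7
ee_pos: [0.4294, -0.1068, 0.1045]
orientation: [-3.136, 0.0, 1.167]
ft_force: [-0.3, -0.3, 0.3]
gripper_width: 0.0851
grip_force: 0.0
```

View pics/a1.png

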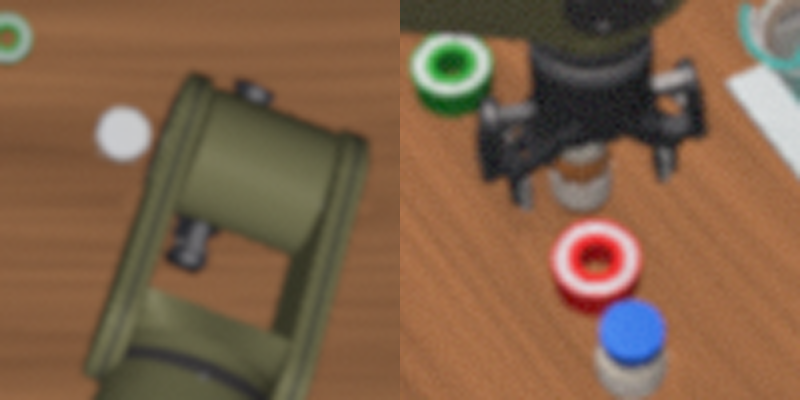

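```bash
python3 -m crank '[[0.002,-0.006,-0.06,0],[0.002,-0.006,-0.12,0],[0.002,-0.006,-0.16,0],[0.002,-0.006,-0.18,0],[0.002,-0.006,-0.19,0],[0.002,-0.006,-0.2,0],[0.002,-0.006,-0.204,0],[0.002,-0.006,-0.204,0]]'
python3 - <<'E'
from h import *
f=grab('side'); b=f['pixels'][200:280,205:285]
cv2.imwrite('pics/a2.png',cv2.resize(b,(560,560),interpolation=2)[:,:,::-1])
E
```

```text
clock: 4.52
ee_pos: [0.4333, -0.1107, 0.0055]
orientation: [3.139, -0.0, 1.167]
ft_force: [0.3, 0.8, -1.7]
gripper_width: 0.0848
grip_force: 0.0
```

View pics/a2.png

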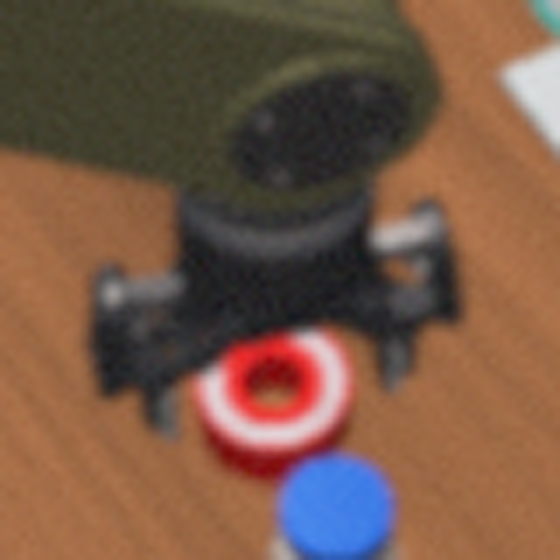

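The red roll at (272,380) sits between the open fingertips at (165,430) and (395,380), clear of the jar. Closing on it now.

```bash
python3 -m crank '[[0,0,0,0],[0,0,0,0],[0,0,0,0],[0,0,0,0],[0,0,0,0],[0,0,0,0],[0,0,0,0],[0,0,0,0]]' 50 30;  python3 -m crank '[[0,0,0.02,0],[0,0,0.06,0],[0,0,0.12,0],[0,0,0.2,0],[0,0,0.28,0],[0,0,0.36,0],[0,0,0.4,0],[0,0,0.4,0]]'
python3 - <<'E'
from h import *
f=grab('side');o=arm.get_obs();print(o['ee_pos'],proj(f,o['ee_pos']))
u,v=map(int,proj(f,o['ee_pos'])); b=f['pixels'][v-45:v+35,u-40:u+40]
cv2.imwrite('pics/a3.png',cv2.resize(b,(560,560),interpolation=2)[:,:,::-1])
E
```

```text
clock: 5.23
ee_pos: [0.4331, -0.1107, 0.0053]
orientation: [3.14, -0.0, 1.167]
ft_force: [-0.1, 0.3, 5.8]
gripper_width: 0.0607
grip_force: 33.8
clock: 5.9
ee_pos: [0.435, -0.1114, 0.2112]
orientation: [3.13, -0.0, 1.167]
ft_force: [0.2, 0.7, 0.2]
gripper_width: 0.0604
grip_force: 33.1
[ 0.43358689 -0.11090363  0.20769398] [243.67491334 217.63950549]
```

View pics/a3.png

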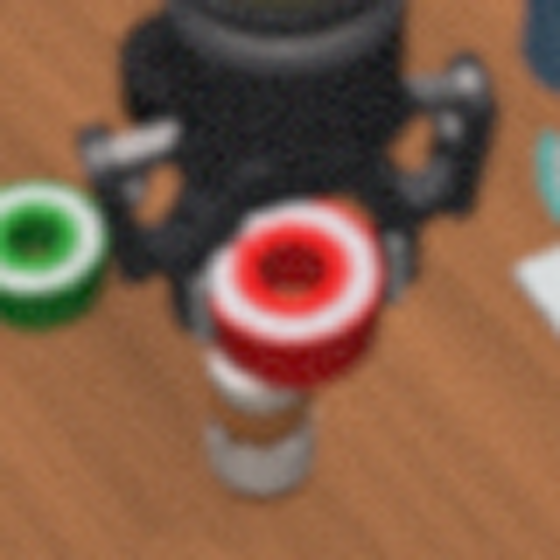

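```bash
python3 - <<'E'
from h import *
np.set_printoptions(precision=4,suppress=True)
f=grab('side');o=arm.get_obs();p=o['ee_pos'];y=o['orientation'][2]
d=ray(f,(244.7,210.1),p[2]+.0247)[:2]-p[:2]
print(d, 'along tool y/x:',d@[np.sin(y),-np.cos(y)],d@[np.cos(y),np.sin(y)],p)
E
python3 -m crank '[[0.1,0.02,0,-0.2],[0.1,0.02,0,-0.2],[0.1,0.02,0,-0.2],[0.2,0.02,0,-0.3],[0.2,0.02,0,-0.3],[0.3,0.034,0,-0.404],[0.3,0.034,0,-0.404],[0.3,0.034,0,-0.404]]'
python3 -m crank '[[0.08,0.008,0,-0.084],[0.08,0.008,0,-0.084],[0.08,0.008,0,-0.084],[0.08,0.008,0,-0.084]]'
```

```text
[0.0075 0.0034] along tool y/x: 0.00559174986014782 0.0061001601733801725 [ 0.4323 -0.1104  0.2049]
clock: 6.67
ee_pos: [0.5823, -0.0926, 0.1997]
orientation: [-3.139, 0.006, 0.162]
ft_force: [-1.2, 0.5, -1.3]
gripper_width: 0.0605
grip_force: 33.1
clock: 7.0
ee_pos: [0.6208, -0.0891, 0.2012]
orientation: [-3.141, 0.005, -0.094]
ft_force: [-0.6, 0.3, -1.3]
gripper_width: 0.0604
grip_force: 33.1
```

```bash
cat > rollfit.py <<'E'
from h import *
from scipy.optimize import minimize
from scipy.spatial.transform import Rotation as Ro
np.set_printoptions(precision=4,suppress=True)
HUE={'red':[(0,6),(173,180)],'yellow':[(22,35)],'green':[(45,90)],'blue':[(105,130)]}
A=np.linspace(0,2*np.pi,40); CY=np.array([(.031*np.cos(a),.031*np.sin(a),h) for a in A for h in(-.015,.015)])
def mask(f,k,c,rad=20):
    H,S,V=cv2.split(cv2.cvtColor(cv2.resize(f['pixels'],None,fx=4,fy=4,interpolation=cv2.INTER_CUBIC),cv2.COLOR_RGB2HSV))
    M=np.zeros(H.shape,bool)
    for lo,hi in HUE[k]: M|=(H>=lo)&(H<=hi)
    M&=(S>(165 if k!='green' else 110))&(V>50)
    yy,xx=np.mgrid[:M.shape[0],:M.shape[1]]; M&=np.hypot(xx-4*c[0],yy-4*c[1])<4*rad
    n,L,st,_=cv2.connectedComponentsWithStats(cv2.morphologyEx(M.astype(np.uint8),cv2.MORPH_OPEN,np.ones((3,3))))
    M=np.isin(L,[i for i in range(1,n) if st[i,4]>60])
    y,x=np.nonzero(M); out=np.zeros(M.shape,np.uint8)
    if len(x)>20: cv2.fillConvexPoly(out,cv2.convexHull(np.stack([x,y],1).astype(np.int32)),1)
    return out
def model(f,X,tilt,yaw):
    P=Ro.from_euler('z',yaw).apply(Ro.from_euler('y',-tilt).apply(CY))+X
    q=np.array([proj(f,p) for p in P]); out=np.zeros((1536,2048),np.uint8)
    cv2.fillConvexPoly(out,cv2.convexHull(((q+.5)*4-.5).round().astype(np.int32)),1); return out
def fit(f,k,X0,yaw,free='xy',tilt0=0.):
    "tilt>0: +x side (at yaw) up"
    M=mask(f,k,proj(f,X0)); X0=np.array(X0,float)
    idx=['xyz'.index(c) for c in free if c!='t']; wt='t' in free
    def cost(v):
        X=X0.copy(); X[idx]+=v[:len(idx)]/100; m=model(f,X,tilt0+(v[-1]/5 if wt else 0),yaw)
        return 1-(M&m).sum()/max(1,(M|m).sum())
    r=minimize(cost,np.zeros(len(idx)+wt),method='Nelder-Mead',options=dict(initial_simplex=np.vstack([np.zeros(len(idx)+wt),np.eye(len(idx)+wt)*.8])))
    X=X0.copy();X[idx]+=r.x[:len(idx)]/100
    return X,np.degrees(tilt0+(r.x[-1]/5 if wt else 0)),1-r.fun
E
python3 - <<'E'
from rollfit import *
s=grab('side');t=grab('top')
for k,X in(('yellow',(.435,.325,.015)),('green',(.4465,.0973,.015)),('blue',(.403,-.333,.015))):
    for f in(s,t): print(k,fit(f,k,X,0))
p=arm.get_obs()['ee_pos'];print(p)
for fr in('xy','xyz','xyt'): print(fit(s,'red',p+[0,0,.0097],-.1,fr))
E
```

```text
yellow (array([0.437, 0.332, 0.015]), np.float64(0.0), np.float64(0.5387409200968523))
yellow (array([0.4425, 0.3185, 0.015 ]), np.float64(0.0), np.float64(0.0851874123070756))
green (array([0.4486, 0.1005, 0.015 ]), np.float64(0.0), np.float64(0.5980625424881033))
green (array([0.4505, 0.0874, 0.015 ]), np.float64(0.0), np.float64(0.27644284751852677))
blue (array([ 0.4068, -0.3239,  0.015 ]), np.float64(0.0), np.float64(0.5080583269378358))
blue (array([ 0.4161, -0.32  ,  0.015 ]), np.float64(0.0), np.float64(0.11272433958459371))
[ 0.6212 -0.0894  0.2033]
(array([ 0.6209, -0.0862,  0.213 ]), np.float64(0.0), np.float64(0.5106921422244717))
(array([ 0.8278,  0.1117, -0.1158]), np.float64(0.0), np.float64(0.8462417180717386))
(array([ 0.6138, -0.0863,  0.213 ]), np.float64(-39.89270108688733), np.float64(0.6279257465698144))
```

```bash
sed -i 's/M&=(S>(165 if.*$/M\&=(S>SAT[k])\&(V>45)/; s/^A=np/SAT=dict(red=130,yellow=120,green=70,blue=80)\nA=np/' rollfit.py; sed -i "s/(0,6),(173,180)/(0,5),(170,180)/;s/(22,35)/(20,38)/;s/(45,90)/(40,95)/" rollfit.py
python3 - <<'E'
from rollfit import *
s=grab('side');t=grab('top')
p=arm.get_obs()['ee_pos'];X=p+[0,0,.0097]
for k,X,f in(('yellow',(.436,.327,.015),s),('yellow',(.436,.327,.015),t),('green',(.4465,.0973,.015),s),('red',X,s)):
    M=mask(f,k,proj(f,X),16);m=model(f,X,0,0);b=lambda m:[(v.min()/4,v.max()/4) for v in np.nonzero(m)]
    print(k,M.sum(),m.sum(),b(M),b(m),fit(f,k,X,0))
    c=(proj(f,X)).astype(int); hsv=cv2.cvtColor(f['pixels'],cv2.COLOR_RGB2HSV); print(hsv[c[1],c[0]-15:c[0]+16].tolist())
E
```

```text
yellow 3412 4983 [(np.float64(160.0), np.float64(176.0)), (np.float64(159.25), np.float64(176.75))] [(np.float64(158.0), np.float64(177.25)), (np.float64(158.25), np.float64(177.75))] (array([0.4366, 0.3293, 0.015 ]), np.float64(0.0), np.float64(0.6872104733131923))
[[12, 145, 165], [12, 141, 166], [11, 147, 165], [12, 144, 170], [12, 147, 167], [15, 148, 171], [19, 123, 191], [24, 83, 213], [26, 45, 223], [26, 36, 226], [27, 64, 231], [28, 105, 234], [29, 134, 234], [29, 163, 228], [28, 170, 227], [28, 167, 229], [28, 150, 233], [28, 128, 234], [28, 99, 235], [28, 71, 232], [27, 48, 227], [26, 55, 222], [25, 83, 203], [23, 123, 164], [22, 166, 126], [17, 170, 126], [13, 152, 146], [13, 147, 161], [12, 140, 162], [9, 124, 154], [178, 92, 133]]
yellow 2793 5040 [(np.float64(228.5), np.float64(242.25)), (np.float64(154.5), np.float64(170.25))] [(np.float64(224.25), np.float64(242.75)), (np.float64(150.5), np.float64(171.0))] (array([0.4323, 0.3151, 0.015 ]), np.float64(0.0), np.float64(0.5590472377902321))
[[13, 136, 141], [13, 137, 141], [13, 137, 140], [14, 136, 143], [17, 127, 150],
[... 1210 characters left out ...]
)), (np.float64(284.5), np.float64(303.25))] [(np.float64(164.75), np.float64(189.5)), (np.float64(283.5), np.float64(307.75))] (array([ 0.6239, -0.0883,  0.2142]), np.float64(0.0), np.float64(0.6505993690851735))
[[103, 102, 90], [104, 103, 87], [106, 91, 92], [133, 36, 85], [174, 132, 114], [178, 147, 167], [179, 106, 207], [179, 57, 224], [176, 26, 227], [177, 39, 228], [179, 81, 234], [0, 136, 236], [0, 175, 236], [0, 202, 229], [179, 217, 222], [0, 225, 212], [179, 224, 200], [179, 226, 199], [0, 221, 205], [0, 212, 207], [179, 220, 177], [0, 185, 117], [178, 102, 60], [160, 18, 42], [120, 24, 42], [150, 16, 48], [165, 21, 48], [165, 28, 37], [160, 26, 30], [135, 27, 38], [150, 24, 32]]
```

```bash
python3 -m crank '[[0.018,-0.002,-0.04,0],[0.018,-0.002,-0.07,0],[0.018,-0.002,-0.078,0],[0.018,-0.002,-0.078,0],[0.018,-0.002,-0.078,0]]'
python3 -m crank '[[0,0,-0.004,0],[0,0,-0.008,0],[0,0,-0.008,0],[0,0,-0.008,0]]'
python3 -m crank '[[0,0,-0.004,0],[0,0,-0.008,0],[0,0,-0.008,0],[0,0,-0.008,0]]'
python3 - <<'E'
from rollfit import *
s=grab('side');p=arm.get_obs()['ee_pos'];X=p+[0,0,.0097]
for fr in('xyt',): print(fit(s,'red',X,-.1,fr), fit(s,'red',X,-.1,'t'))
E
```

```text
clock: 7.62
ee_pos: [0.6307, -0.0903, 0.1651]
orientation: [-3.141, 0.001, -0.097]
ft_force: [0.8, 0.0, -0.5]
gripper_width: 0.0607
grip_force: 33.2
clock: 7.95
ee_pos: [0.6315, -0.0905, 0.1619]
orientation: [3.141, -0.001, -0.097]
ft_force: [0.7, 0.2, 0.2]
gripper_width: 0.0601
grip_force: 33.2
clock: 8.28
ee_pos: [0.6325, -0.0907, 0.161]
orientation: [3.141, -0.004, -0.097]
ft_force: [-3.8, 0.8, 9.7]
gripper_width: 0.0603
grip_force: 34.4
(array([ 0.6273, -0.0887,  0.1707]), np.float64(-40.77470499207479), np.float64(0.6658189216683622)) (array([ 0.6326, -0.0907,  0.1707]), np.float64(-36.52605943958998), np.float64(0.6249398170438132))
```

```bash
python3 -m crank '[[0,0,-0.004,0],[0,0,-0.004,0],[0,0,-0.004,0]]' 50 20
python3 -m crank '[[0,0,-0.004,0],[0,0,-0.008,0],[0,0,-0.008,0],[0,0,-0.008,0]]'
python3 - <<'E'
from rollfit import *
s=grab('side');o=arm.get_obs();p=o['ee_pos'];print(p,o['ft_force'],o['wrist_torque'])
u,v=map(int,proj(s,p+[0,0,.01])); b=s['pixels'][v-40:v+40,u-40:u+40]
cv2.imwrite('pics/a4.png',cv2.resize(b,(560,560),interpolation=2)[:,:,::-1])
E
```

```text
clock: 8.58
ee_pos: [0.6331, -0.0909, 0.1604]
orientation: [3.141, -0.005, -0.097]
ft_force: [-5.2, 0.3, 13.6]
gripper_width: 0.0604
grip_force: 35.0
clock: 8.92
ee_pos: [0.6331, -0.0912, 0.1576]
orientation: [3.14, -0.005, -0.097]
ft_force: [-8.6, -0.1, 18.1]
gripper_width: 0.0603
grip_force: 36.6
[ 0.633  -0.0911  0.1576] [-8.8765  0.671  18.3481] [ 0.0811  0.9966 -0.0475]
```

View pics/a4.png

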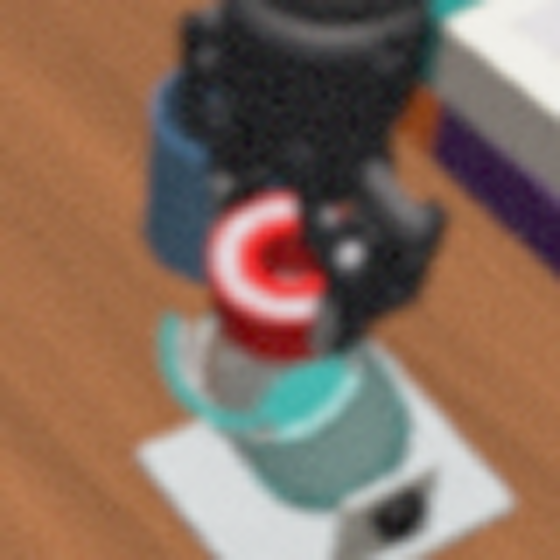

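```bash
python3 -m crank '[[0,0,-0.004,0],[0,0,-0.008,0],[0,0,-0.008,0],[0,0,-0.008,0]]' 50 20
python3 -m crank '[[0,0,-0.004,0],[0,0,-0.008,0],[0,0,-0.008,0],[0,0,-0.008,0]]'
```

```text
clock: 9.3
ee_pos: [0.6324, -0.0911, 0.1537]
orientation: [3.14, -0.004, -0.097]
ft_force: [-11.8, 1.3, 20.5]
gripper_width: 0.0602
grip_force: 38.5
clock: 9.63
ee_pos: [0.6319, -0.0911, 0.1492]
orientation: [3.14, -0.002, -0.097]
ft_force: [-12.7, 0.8, 19.3]
gripper_width: 0.0604
grip_force: 40.3
```

```bash
python3 -m crank '[[0,0,-0.004,0],[0,0,-0.004,0],[0,0,-0.004,0]]'
python3 -m crank '[[-0.01,0,0.02,0],[-0.02,0,0.05,0],[-0.02,0,0.05,0],[-0.02,0,0.05,0],[-0.02,0,0.05,0]]'
python3 - <<'E'
from rollfit import *
s=grab('side');o=arm.get_obs();p=o['ee_pos'];print(p,o['ft_force'],o['wrist_torque'])
u,v=map(int,proj(s,p+[0,0,.01])); b=s['pixels'][v-25:v+35,u-30:u+30];print(u,v)
cv2.imwrite('pics/a5.png',cv2.resize(b,(600,600),interpolation=2)[:,:,::-1])
E
```

```text
clock: 9.88
ee_pos: [0.6318, -0.0911, 0.147]
orientation: [3.14, -0.002, -0.097]
ft_force: [-12.7, 0.2, 19.9]
gripper_width: 0.0604
grip_force: 41.0
clock: 10.3
ee_pos: [0.6211, -0.0903, 0.1659]
orientation: [-3.142, 0.0, -0.097]
ft_force: [0.2, -0.1, -2.1]
gripper_width: 0.0605
grip_force: 38.6
[ 0.6209 -0.0903  0.1654] [ 0.2376 -0.1014 -0.4287] [-0.0053 -0.0424 -0.0003]
293 186
```

View pics/a5.png

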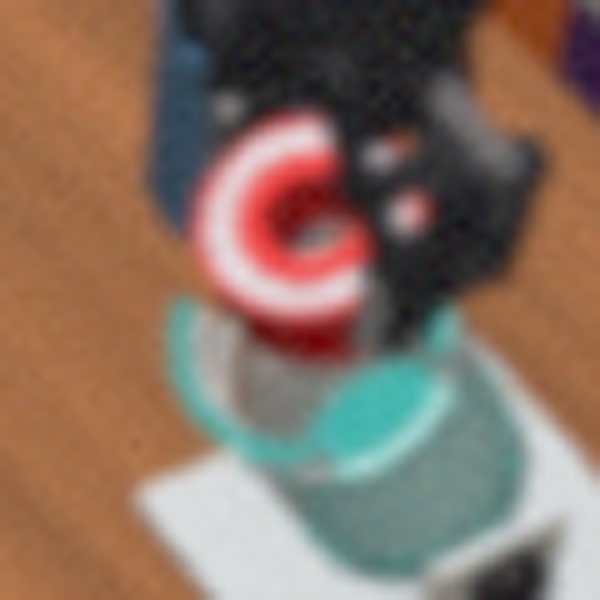

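```bash
sed -i "s/^('top',T(202,193),t(0,0,0)),('side',S(592,175),t(0,0,0)),//" fit.py; grep -c "t(0,0,0))" fit.py; sed -i "s/^('side',S(487/('side',S(487/" fit.py; python3 fit.py | head -4
python3 - <<'E'
from rollfit import *
s=grab('side');p=arm.get_obs()['ee_pos']
print('C-TCP xy',ray(s,(292.5,182),p[2]+.0235)-[-.0066,.0007,0]-p, p)
C=p+[.002,0,.010]
b=lambda m:[(v.min()/4,v.max()/4) for v in np.nonzero(m)]
print(b(mask(s,'red',proj(s,C),18)),[b(model(s,C,np.radians(t),-.1)) for t in(20,26,32)])
print(fit(s,'red',C,-.1,'xy',.455))
E
```

```text
1
x y yaw lean [ 0.6703 -0.0945 -0.1053  0.4617] [-6.0332 26.4527]
[[-0.2, 0.4], [0.0, 0.0], [-0.1, -0.2], [0.5, -0.6], [-0.2, 0.9], [-0.5, 0.1], [0.6, 0.1], [0.2, -0.5], [-1.9, 0.8], [1.2, -0.7], [-2.2, 2.3], [-0.9, -0.8], [1.4, -0.9], [-0.6, 0.1]]
mouth [ 0.6238 -0.0896  0.139 ] axis [-0.443   0.0468  0.8953]
red [ 0.4321 -0.11  ]
C-TCP xy [0.0055 0.0054 0.0235] [ 0.6209 -0.0903  0.1652]
[(np.float64(176.75), np.float64(197.0)), (np.float64(287.25), np.float64(300.25))] [[(np.float64(174.0), np.float64(199.0)), (np.float64(282.5), np.float64(306.75))], [(np.float64(174.0), np.float64(198.75)), (np.float64(282.25), np.float64(307.0))], [(np.float64(174.0), np.float64(198.75)), (np.float64(282.25), np.float64(307.25))]]
(array([ 0.6259, -0.0859,  0.1752]), np.float64(26.069579678452456), np.float64(0.4607531158843807))
```

```bash
python3 -m crank '[[-0.018,0.003,0,-0.002],[-0.036,0.005,0,-0.002],[-0.036,0.005,0,-0.002],[-0.026,0.004,-0.02,-0.002],[-0.016,0.003,-0.04,-0.002],[-0.016,0.003,-0.04,-0.002],[-0.016,0.003,-0.04,-0.002]]'
python3 -m crank '[[0.004,0,-0.008,0],[0.008,0,-0.016,0],[0.008,0,-0.016,0],[0.008,0,-0.016,0]]'
```

```text
clock: 11.08
ee_pos: [0.6128, -0.0887, 0.1445]
orientation: [-3.141, 0.003, -0.103]
ft_force: [-0.3, -0.2, -1.5]
gripper_width: 0.0606
grip_force: 38.6
clock: 11.42
ee_pos: [0.6173, -0.0888, 0.138]
orientation: [-3.142, 0.001, -0.103]
ft_force: [-0.2, 0.0, -1.6]
gripper_width: 0.0602
grip_force: 38.6
```

```bash
python3 -m crank '[[0.004,0,-0.01,0],[0.008,-0.001,-0.018,0],[0.008,-0.001,-0.018,0],[0.008,-0.001,-0.018,0]]'
python3 -m crank '[[0.003,0,-0.006,0],[0.003,0,-0.006,0],[0.003,0,-0.006,0]]'
```

```text
clock: 11.75
ee_pos: [0.6216, -0.0892, 0.1291]
orientation: [-3.141, -0.0, -0.103]
ft_force: [1.1, 1.6, -1.0]
gripper_width: 0.0603
grip_force: 38.6
clock: 12.0
ee_pos: [0.623, -0.0893, 0.1263]
orientation: [-3.141, -0.0, -0.103]
ft_force: [1.6, 1.4, -0.9]
gripper_width: 0.06
grip_force: 38.6
```

```bash
python3 -m crank '[[0,0,0,0],[0,0,0,0],[0,0,0,0],[0,0,0,0],[0,0,0,0]]' 76 30
python3 -m crank '[[0,0,0.02,0],[0,0,0.06,0],[0,0,0.12,0],[0,0,0.2,0],[0,0.05,0.2,0],[-0.06,0.12,0.2,0],[-0.12,0.18,0.2,0],[-0.18,0.26,0.2,0]]'
python3 - <<'E'
from rollfit import *
s=grab('side');t=grab('top')
a=t['pixels'][145:195,260:310]; b=s['pixels'][170:235,270:335]
cv2.imwrite('pics/a6.png',np.hstack([cv2.resize(a,(400,400),interpolation=2),cv2.resize(b,(400,400),interpolation=2)])[:,:,::-1])
E
```

```text
clock: 12.42
ee_pos: [0.6227, -0.0895, 0.1264]
orientation: [3.141, 0.0, -0.103]
ft_force: [0.6, 0.1, 0.5]
gripper_width: 0.0756
grip_force: 0.0
clock: 13.08
ee_pos: [0.5399, 0.0305, 0.2273]
orientation: [3.142, -0.001, -0.104]
ft_force: [-0.3, 1.1, -0.7]
gripper_width: 0.0756
grip_force: 0.0
```

View pics/a6.png

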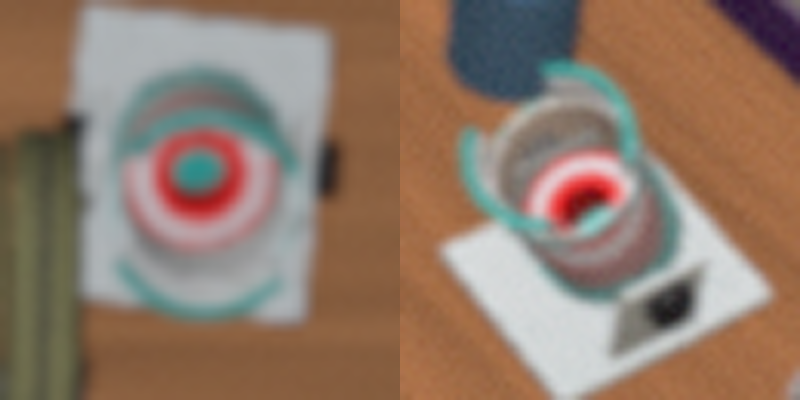

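Red sits flat on the tube floor: concentric at (200,172) in the top crop and aligned with the tube in the side crop. Now for yellow.

```bash
python3 -m crank '[[-0.194,0.572,0,-0.117],[-0.194,0.572,0,-0.117],[-0.194,0.572,0,-0.117],[-0.194,0.572,0,-0.117],[-0.194,0.572,0,-0.117],[-0.194,0.572,0,-0.117],[-0.194,0.572,0,-0.117],[-0.194,0.572,0,-0.117]]' 85 30
python3 -m crank '[[0,0,-0.08,0],[0,0,-0.16,0],[0,0,-0.24,0],[0,0,-0.3,0],[0,0,-0.3,0],[0,0,-0.3,0]]'
python3 - <<'E'
from rollfit import *
np.set_printoptions(precision=4,suppress=True)
s=grab('side'); o=arm.get_obs(); print(o['ee_pos'],o['orientation'],o['q'])
X=(.436,.327,.015); M=mask(s,'yellow',proj(s,X),16); m=model(s,X,0,0);b=lambda m:[(v.min()/4,v.max()/4) for v in np.nonzero(m)]
print(b(M),b(m)); print(fit(s,'yellow',X,0))
E
```

```text
clock: 13.85
ee_pos: [0.4429, 0.3192, 0.2275]
orientation: [-3.14, -0.0, -0.468]
ft_force: [-0.2, -0.2, 0.2]
gripper_width: 0.0852
grip_force: 0.0
clock: 14.35
ee_pos: [0.4434, 0.3153, 0.0754]
orientation: [3.139, 0.002, -0.471]
ft_force: [0.6, 0.3, 0.9]
gripper_width: 0.085
grip_force: 0.0
[0.4451 0.3162 0.0779] [-3.1404 -0.001  -0.4709] [ 0.5194  0.0429  2.01   -0.0001  1.0872  2.5612]
[(np.float64(161.0), np.float64(176.25)), (np.float64(159.25), np.float64(176.75))] [(np.float64(158.0), np.float64(177.25)), (np.float64(158.25), np.float64(177.75))]
(array([0.4366, 0.3293, 0.015 ]), np.float64(0.0), np.float64(0.6509566968781471))
```

```bash
python3 -m crank '[[-0.016,0.022,0,0],[-0.016,0.022,0,0],[-0.016,0.022,0,0],[-0.016,0.022,-0.04,0],[-0.016,0.022,-0.08,0],[-0.016,0.022,-0.08,0]]'
```

```text
clock: 14.9
ee_pos: [0.4342, 0.3258, 0.034]
orientation: [3.138, 0.002, -0.47]
ft_force: [-1.6, -0.0, -0.7]
gripper_width: 0.0851
grip_force: 0.0
```

```bash
python3 -m crank '[[0.003,0.002,-0.03,0],[0.003,0.002,-0.05,0],[0.003,0.002,-0.06,0],[0.003,0.002,-0.064,0],[0.003,0.002,-0.064,0]]'
python3 -m crank '[[0,0,0,0],[0,0,0,0],[0,0,0,0],[0,0,0,0],[0,0,0,0],[0,0,0,0],[0,0,0,0],[0,0,0,0]]' 50 20
```

```text
clock: 15.32
ee_pos: [0.4374, 0.3279, 0.0044]
orientation: [3.141, 0.0, -0.471]
ft_force: [0.5, -0.1, 0.5]
gripper_width: 0.0852
grip_force: 0.0
clock: 15.98
ee_pos: [0.4382, 0.3283, 0.0054]
orientation: [-3.14, -0.001, -0.471]
ft_force: [-1.1, -1.8, 6.1]
gripper_width: 0.0608
grip_force: 22.5
```

```bash
python3 -m crank '[[0,0,0.04,0],[0,0,0.12,0],[0,0,0.2,0],[0,0,0.28,0],[0,0,0.36,0],[0,0,0.4,0],[0,0,0.4,0]]' 50 30
python3 -m crank '[[0.18,-0.4,0,0.06],[0.18,-0.4,0,0.06],[0.18,-0.4,0,0.06],[0.18,-0.4,0,0.06],[0.18,-0.4,0,0.06],[0.18,-0.4,0,0.06],[0.18,-0.4,0,0.06],[0.18,-0.4,0,0.06]]'
python3 -m crank '[[0.204,-0.438,0,0.057],[0.204,-0.438,0,0.057],[0.204,-0.438,0,0.057],[0.204,-0.438,0,0.057],[0.204,-0.438,0,0.057],[0.204,-0.438,0,0.057],[0.204,-0.438,0,0.057],[0.204,-0.438,0,0.057]]'
python3 - <<'E'
from rollfit import *
s=grab('side'); o=arm.get_obs(); p=o['ee_pos'];print(p,o['orientation'])
X=p+[0,0,.0097]; M=mask(s,'yellow',proj(s,X),18); m=model(s,X,0,0);b=lambda m:[(v.min()/4,v.max()/4) for v in np.nonzero(m)]
print(b(M),b(m)); print(fit(s,'yellow',X,0))
E
```

```text
clock: 16.57
ee_pos: [0.4403, 0.3297, 0.2113]
orientation: [-3.131, -0.006, -0.471]
ft_force: [0.6, -0.0, -1.0]
gripper_width: 0.0611
grip_force: 34.0
clock: 17.23
ee_pos: [0.5268, 0.1271, 0.2024]
orientation: [3.141, 0.003, -0.284]
ft_force: [-0.1, -0.0, -1.2]
gripper_width: 0.0606
grip_force: 33.9
clock: 17.9
ee_pos: [0.6295, -0.0911, 0.2028]
orientation: [-3.141, 0.002, -0.104]
ft_force: [-0.9, -0.0, -0.4]
gripper_width: 0.0609
grip_force: 33.9
[ 0.6291 -0.09    0.203 ] [-3.1406  0.0022 -0.1026]
[(np.float64(163.25), np.float64(188.25)), (np.float64(286.25), np.float64(304.75))] [(np.float64(164.0), np.float64(188.75)), (np.float64(285.75), np.float64(310.0))]
(array([ 0.6272, -0.0858,  0.2127]), np.float64(0.0), np.float64(0.7184502776375568))
```

```bash
python3 -m crank '[[0.005,-0.002,-0.04,0],[0.005,-0.002,-0.07,0],[0.005,-0.002,-0.078,0],[0.005,-0.002,-0.078,0],[0.005,-0.002,-0.078,0]]'
python3 -m crank '[[0,0,-0.006,0],[0,0,-0.012,0],[0,0,-0.018,0],[0,0,-0.018,0],[0,0,-0.018,0]]'
python3 -m crank '[[0,0,-0.005,0],[0,0,-0.01,0],[0,0,-0.015,0],[0,0,-0.018,0],[0,0,-0.018,0],[0,0,-0.018,0]]'
```

```text
clock: 18.37
ee_pos: [0.6315, -0.091, 0.1649]
orientation: [-3.141, 0.001, -0.102]
ft_force: [-0.4, -0.7, -1.5]
gripper_width: 0.0608
grip_force: 33.9
clock: 18.78
ee_pos: [0.6333, -0.0921, 0.1596]
orientation: [-3.142, -0.004, -0.103]
ft_force: [-2.5, 2.0, 7.2]
gripper_width: 0.0607
grip_force: 32.1
clock: 19.28
ee_pos: [0.6327, -0.0916, 0.151]
orientation: [-3.141, -0.002, -0.103]
ft_force: [-7.2, 2.0, 10.8]
gripper_width: 0.0605
grip_force: 29.9
```

```bash
python3 -m crank '[[0,0,-0.004,0],[0,0,-0.008,0],[0,0,-0.008,0],[0,0,-0.008,0]]'
python3 -m crank '[[-0.01,0,0.02,0],[-0.024,0,0.046,0],[-0.024,0,0.046,0],[-0.024,0,0.046,0],[-0.024,0,0.046,0]]'
python3 - <<'E'
from rollfit import *
s=grab('side');o=arm.get_obs();p=o['ee_pos'];print(p,o['ft_force'],o['wrist_torque'])
C=p+[.003,0,.010]
b=lambda m:[(v.min()/4,v.max()/4) for v in np.nonzero(m)]
print(b(mask(s,'yellow',proj(s,C),18)),b(model(s,C,.455,-.1)))
m=cv2.moments(mask(s,'yellow',proj(s,C),18));print(m['m10']/m['m00']/4,m['m01']/m['m00']/4)
for t in (0,.2,.3,.455,.6): print(t,fit(s,'yellow',C,-.1,'xy',t))
E
```

```text
clock: 19.62
ee_pos: [0.6325, -0.0916, 0.1472]
orientation: [-3.141, -0.002, -0.103]
ft_force: [-7.8, 3.4, 10.7]
gripper_width: 0.0603
grip_force: 30.4
clock: 20.03
ee_pos: [0.62, -0.0922, 0.166]
orientation: [3.142, -0.0, -0.103]
ft_force: [-0.2, 0.3, -1.3]
gripper_width: 0.0602
grip_force: 33.7
[ 0.6198 -0.0921  0.1655] [ 1.2207  0.468  -1.356 ] [-0.0402  0.0271 -0.0069]
[(np.float64(173.0), np.float64(197.5)), (np.float64(286.25), np.float64(300.5))] [(np.float64(174.25), np.float64(199.25)), (np.float64(282.75), np.float64(307.5))]
292.7852928078379 185.92050768203072
0 (array([ 0.6209, -0.0842,  0.1755]), np.float64(0.0), np.float64(0.5943396226415094))
0.2 (array([ 0.6203, -0.0842,  0.1755]), np.float64(11.459155902616466), np.float64(0.5880577427821523))
0.3 (array([ 0.6191, -0.0832,  0.1755]), np.float64(17.188733853924695), np.float64(0.5895885368739319))
0.455 (array([ 0.6191, -0.0833,  0.1755]), np.float64(26.069579678452456), np.float64(0.5920601424426273))
0.6 (array([ 0.6194, -0.0835,  0.1755]), np.float64(34.37746770784939), np.float64(0.5915919873484449))
```

```bash
python3 -m crank '[[-0.018,0.003,0,0],[-0.034,0.006,0,0],[-0.034,0.006,0,0],[-0.024,0.006,-0.02,0],[-0.014,0.006,-0.042,0],[-0.014,0.006,-0.042,0],[-0.014,0.006,-0.042,0]]'
python3 -m crank '[[0.004,0,-0.008,0],[0.009,0,-0.014,0],[0.009,0,-0.014,0],[0.009,0,-0.014,0]]'
```

```text
clock: 20.67
ee_pos: [0.6124, -0.0889, 0.1432]
orientation: [-3.141, 0.003, -0.103]
ft_force: [0.0, -1.0, -0.7]
gripper_width: 0.0603
grip_force: 33.7
clock: 21.0
ee_pos: [0.6176, -0.0891, 0.1381]
orientation: [-3.142, 0.0, -0.103]
ft_force: [-0.4, 0.4, -1.1]
gripper_width: 0.0601
grip_force: 33.7
```

```bash
python3 -m crank '[[0.004,0,-0.01,0],[0.008,0,-0.018,0],[0.008,0,-0.018,0],[0.008,0,-0.018,0]]'
python3 -m crank '[[0.003,0,-0.006,0],[0.003,0,-0.006,0],[0.003,0,-0.006,0]]'
```

```text
clock: 21.33
ee_pos: [0.6232, -0.0889, 0.1304]
orientation: [-3.141, -0.004, -0.103]
ft_force: [4.2, 2.2, 0.8]
gripper_width: 0.0602
grip_force: 34.0
clock: 21.58
ee_pos: [0.6248, -0.0888, 0.1271]
orientation: [-3.141, -0.005, -0.103]
ft_force: [6.5, 1.3, 1.6]
gripper_width: 0.0604
grip_force: 34.1
```

```bash
python3 -m crank '[[0.003,0,0,0],[0.003,0,0,0],[0.003,0,0,0]]'
python3 -m crank '[[0,0,0,0],[0,0,0,0],[0,0,0,0],[0,0,0,0],[0,0,0,0]]' 76 30
python3 -m crank '[[0,0,0.02,0],[0,0,0.06,0],[0,0,0.12,0],[0,0,0.2,0],[0,0.05,0.2,0],[-0.06,0.12,0.2,0],[-0.12,0.18,0.2,0],[-0.18,0.26,0.2,0]]'
python3 - <<'E'
from rollfit import *
P=np.array([.6703,-.0945,.045]);a=np.array([-.443,.0468,.8953])
for n in('top','side'):
    f=grab(n)
    for w in(.03,.06,.075,.09): print(n,w,proj(f,P+w*a))
    H,S,V=cv2.split(cv2.cvtColor(f['pixels'],cv2.COLOR_RGB2HSV)); c=proj(f,P+.06*a)
    for k,R in(('yellow',((20,38),)),('red',((0,5),(170,180)))):
        M=sum((H>=l)&(H<=h) for l,h in R).astype(bool)&(S>90)&(V>60); y,x=np.nonzero(M);q=np.hypot(x-c[0],y-c[1])<16
        print(k,q.sum(),x[q].mean(),y[q].mean(),x[q].min(),x[q].max(),y[q].min(),y[q].max())
    c=c.round().astype(int); print(np.array(list('.YRgWo'))[np.select([(H>=20)&(H<=38)&(S>90),((H<6)|(H>169))&(S>100),(H>75)&(H<100)&(S>60),(S<60)&(V>150),(H<20)&(S>90)],[1,2,3,4,5],0)][c[1]-16:c[1]+17,c[0]-16:c[0]+17].astype(object).sum(1).tolist().__str__().replace(', ','\n'))
E
```

```text
clock: 21.83
ee_pos: [0.6252, -0.0889, 0.1266]
orientation: [-3.141, -0.002, -0.103]
ft_force: [4.8, 3.4, 1.9]
gripper_width: 0.0605
grip_force: 34.2
clock: 22.25
ee_pos: [0.6239, -0.0892, 0.1257]
orientation: [3.141, 0.001, -0.103]
ft_force: [-0.7, 0.2, 0.2]
gripper_width: 0.0758
grip_force: 0.0
clock: 22.92
ee_pos: [0.5416, 0.0308, 0.2272]
orientation: [3.141, -0.001, -0.104]
ft_force: [0.5, 1.0, 0.3]
gripper_width: 0.0759
grip_force: 0.0
top 0.03 [284.7557 166.0018]
top 0.06 [285.0616 168.3084]
top 0.075 [285.2204 169.5052]
top 0.09 [285.3831 170.7326]
yellow 84 284.67857142857144 168.9047619047619 279 290 163 174
red 2 284.5 169.0 284 285 169 169
['WWWWWWWWWWWWWWWWWWWWWWWWWWWWWWWW.'
'WWWWWWWWWWWWWWWWWWWWWWWWWWWWWWWW.'
'WWWWWWWWWWWW.........WWWWWWWWWWW.'
'WWWWWWWWW..........g..WWWWWWWWWW.'
'WWWWWWWW...............WWWWWWWWW.'
'WWWWWWWW................WWWWWWWW.'
'.WWWWWW..................WWWWWWW.'
'...WWWW......ggggggggg.g..WWWWWWo'
'...WWW.....gggggggggggggg.WWWWW.o'
'...WWW....gg.WWWWWWW.ggggg.WWWW.o'
'...WW...gg.WWWWWWWWWWWWggg..WW..o'
'....W..gg.WWW..YYY.WWWWW.gg..W..o'
'....W..
[... 433 characters left out ...]
WWWWWWWWWWWWWWWWWWWWWW.oo'
'....WWWWWWWWWWWWWWWWWWWWWWWWWW.oo'
'....WWWWWWWWWWWWWWWWWWWWWWWWWWooo'
'....WWWgWWWWW.WWWWWWWWWWWWWWW.ooo'
'....WWWggWWWWWWWWWWWWWWWWWWWW.ooo'
'....WWWWggWWWWWWWWWWWWW.gWWWW.ooo'
'.....WWW.gggWWWWWWWWWWggWWWWW.ooo'
'...o.......ggg.WWWWggg.WWWWWW.ooo'
'..ooooooooo............WWWWW..ooo']
side 0.03 [300.412  203.7936]
side 0.06 [297.6527 200.0175]
side 0.075 [296.2275 198.0672]
side 0.09 [294.7707 196.0735]
yellow 147 296.72108843537416 198.2108843537415 287 304 189 206<stdin>:9: RuntimeWarning: Mean of empty slice.
  ret = ret.dtype.type(ret / rcount)
Traceback (most recent call last):
ValueError: zero-size array to reduction operation minimum which has no identity
```

```bash
cat > chk.py <<'E'
from rollfit import *
import sys
k,w=sys.argv[1],float(sys.argv[2]); HU=HUE[k]
P=np.array([.6703,-.0945,.045]);a=np.array([-.443,.0468,.8953])
def circ(f,C,t,r=.019):
    q=Ro.from_euler('z',-.105).apply(Ro.from_euler('y',-t).apply(np.array([(r*np.cos(b),r*np.sin(b),.015) for b in A])))+C
    return cv2.fitEllipse(np.array([proj(f,x) for x in q],np.float32))
fe=lambda e:np.round([*e[0],*e[1],e[2]],1)
for n in('top','side'):
    f=grab(n); c=proj(f,P+(w+.015)*a)
    I=cv2.resize(f['pixels'],None,fx=6,fy=6,interpolation=cv2.INTER_CUBIC);H,S,V=cv2.split(cv2.cvtColor(I,cv2.COLOR_RGB2HSV))
    M=sum((H>=l)&(H<=h) for l,h in HU).astype(bool)&(S>(100 if k!='green' else 70))
    yy,xx=np.mgrid[:M.shape[0],:M.shape[1]]; M&=np.hypot(xx-6*c[0],yy-6*c[1])<6*(7.5 if n=='top' else 8.5)
    nn,L,st,_=cv2.connectedComponentsWithStats(M.astype(np.uint8)); M=L==1+st[1:,4].argmax()
    y,x=np.nonzero(M); h=cv2.convexHull(np.stack([x,y],1).astype(np.float32)/6)
    print(n,'obs',fe(cv2.fitEllipse(h)))
    for d,t in((0,.455),(.01,.455),(.01,.2),(.01,.7)): print('  pred',d,t,fe(circ(f,P+(w+d)*a,t)))
E
python3 chk.py yellow .045
```

```text
top obs [285.1 169.1  11.4  11.5  71.6]
  pred 0 0.455 [285.1 168.2  11.3  11.7  78.5]
  pred 0.01 0.455 [285.2 169.   11.4  11.8  78.7]
  pred 0.01 0.2 [285.3 167.9  11.8  11.8  36.5]
  pred 0.01 0.7 [285.  170.1  10.3  11.8  88.4]
side obs [297.6 200.2  11.8  13.5  56.6]
  pred 0 0.455 [297.7 200.   11.6  13.1  56.5]
  pred 0.01 0.455 [296.8 198.7  11.6  13.2  56.4]
  pred 0.01 0.2 [297.8 198.   11.1  13.2  83.7]
  pred 0.01 0.7 [295.9 199.6  11.4  13.1  26.3]
```

Yellow's hub ellipse matches the seated prediction in centre and tilt. Now green.

```bash
python3 -m crank '[[-0.176,0.113,0,-0.206],[-0.176,0.113,0,-0.206],[-0.176,0.113,0,-0.206],[-0.176,0.113,0,-0.206],[-0.176,0.113,-0.08,-0.206],[-0.176,0.113,-0.16,-0.206],[-0.176,0.113,-0.24,-0.206],[-0.176,0.113,-0.24,-0.206]]' 85 30
python3 -m crank '[[0,0,0,0],[0,0,0,0],[0,0,0,0]]'
python3 - <<'E'
from rollfit import *
s=grab('side');X=np.array((.4465,.0973,.015))
print(fit(s,'green',X,0));
E
```

```text
clock: 23.78
ee_pos: [0.4495, 0.0854, 0.0986]
orientation: [3.13, 0.01, -0.752]
ft_force: [-0.9, 0.2, -1.1]
gripper_width: 0.0848
grip_force: 0.0
clock: 24.03
ee_pos: [0.4575, 0.0866, 0.1099]
orientation: [-3.137, -0.004, -0.751]
ft_force: [-0.1, -0.1, 0.6]
gripper_width: 0.0852
grip_force: 0.0
(array([0.44  , 0.1033, 0.015 ]), np.float64(0.0), np.float64(0.7051814907176503))
```

```bash
python3 -m crank '[[-0.02,0.021,0,0],[-0.02,0.021,0,0],[-0.02,0.021,-0.03,0],[-0.02,0.021,-0.06,0],[-0.02,0.021,-0.1,0],[-0.02,0.021,-0.13,0],[-0.02,0.021,-0.13,0],[-0.02,0.021,-0.13,0]]'; python3 -m crank '[[0,0,0,0],[0,0,0,0]]'
```

```text
clock: 24.75
ee_pos: [0.4442, 0.0975, 0.0413]
orientation: [3.141, 0.001, -0.75]
ft_force: [0.8, -0.2, 0.3]
gripper_width: 0.0851
grip_force: 0.0
clock: 24.92
ee_pos: [0.4459, 0.0975, 0.043]
orientation: [-3.139, -0.002, -0.75]
ft_force: [-0.0, -0.1, 0.6]
gripper_width: 0.0849
grip_force: 0.0
```

```bash
python3 -m crank '[[0.001,0,-0.03,0],[0.001,0,-0.06,0],[0.001,0,-0.07,0],[0.001,0,-0.074,0],[0.001,0,-0.074,0],[0.001,0,-0.074,0]]'
python3 -m crank '[[0,0,0,0],[0,0,0,0],[0,0,0,0],[0,0,0,0],[0,0,0,0],[0,0,0,0],[0,0,0,0],[0,0,0,0]]' 50 30
python3 -m crank '[[0,0,0.04,0],[0,0,0.12,0],[0,0,0.2,0],[0,0,0.28,0],[0,0,0.36,0],[0,0,0.4,0],[0,0,0.4,0],[0,0,0.4,0]]'
python3 -m crank '[[0.2,-0.2,0,0.2],[0.2,-0.2,0,0.2],[0.2,-0.2,0,0.2],[0.2,-0.2,0,0.2],[0.2,-0.2,0,0.2],[0.2,-0.2,0,0.2],[0.2,-0.2,0,0.206],[0.2,-0.2,0,0.206]]'; python3 -m crank '[[0,0,0,0],[0,0,0,0]]'
```

```text
clock: 25.42
ee_pos: [0.4459, 0.0973, 0.0052]
orientation: [-3.141, -0.001, -0.75]
ft_force: [0.1, -0.1, 0.1]
gripper_width: 0.0847
grip_force: 0.0
clock: 26.08
ee_pos: [0.446, 0.0974, 0.0056]
orientation: [-3.14, -0.001, -0.75]
ft_force: [-2.1, -0.3, 6.1]
gripper_width: 0.0613
grip_force: 32.3
clock: 26.75
ee_pos: [0.4459, 0.0973, 0.2058]
orientation: [-3.139, -0.002, -0.75]
ft_force: [-0.1, -0.5, -1.4]
gripper_width: 0.0613
grip_force: 33.4
clock: 27.42
ee_pos: [0.544, -0.0023, 0.2025]
orientation: [-3.141, 0.003, -0.104]
ft_force: [-1.0, -0.7, -1.5]
gripper_width: 0.0611
grip_force: 33.4
clock: 27.58
ee_pos: [0.5447, -0.0022, 0.204]
orientation: [-3.142, 0.0, -0.103]
ft_force: [0.3, 0.5, -0.6]
gripper_width: 0.0614
grip_force: 33.4
```

```bash
python3 -m crank '[[0.174,-0.177,0,0],[0.174,-0.177,0,0],[0.174,-0.177,0,0],[0.174,-0.177,0,0],[0.174,-0.177,-0.04,0],[0.174,-0.177,-0.07,0],[0.174,-0.177,-0.078,0],[0.174,-0.177,-0.078,0]]'; python3 -m crank '[[0,0,0,0],[0,0,0,0]]'
python3 - <<'E'
from rollfit import *
s=grab('side'); p=arm.get_obs()['ee_pos'];X=p+[0,0,.0097]; M=mask(s,'green',proj(s,X),14); m=model(s,X,0,0);b=lambda m:[(v.min()/4,v.max()/4) for v in np.nonzero(m)]
print(p,b(M),b(m))
E
```

```text
clock: 28.25
ee_pos: [0.6308, -0.0905, 0.1632]
orientation: [-3.141, 0.004, -0.103]
ft_force: [0.1, -0.2, -0.2]
gripper_width: 0.0616
grip_force: 33.4
clock: 28.42
ee_pos: [0.6324, -0.0909, 0.1663]
orientation: [3.141, -0.001, -0.103]
ft_force: [0.1, 0.2, -0.1]
gripper_width: 0.0613
grip_force: 33.4
[ 0.6326 -0.0909  0.1665] [(np.float64(170.75), np.float64(195.75)), (np.float64(285.5), np.float64(303.75))] [(np.float64(172.75), np.float64(196.75)), (np.float64(286.0), np.float64(309.5))]
```

```bash
python3 -m crank '[[0,0,-0.006,0],[0,0,-0.012,0],[0,0,-0.018,0],[0,0,-0.018,0],[0,0,-0.018,0]]'
python3 -m crank '[[0,0,-0.005,0],[0,0,-0.01,0],[0,0,-0.015,0],[0,0,-0.02,0],[0,0,-0.02,0],[0,0,-0.02,0]]'
```

```text
clock: 28.88
ee_pos: [0.6332, -0.0913, 0.1595]
orientation: [3.141, -0.003, -0.103]
ft_force: [-3.9, 0.8, 8.8]
gripper_width: 0.0621
grip_force: 34.5
clock: 29.38
ee_pos: [0.6322, -0.0911, 0.15]
orientation: [-3.142, -0.0, -0.103]
ft_force: [-10.0, 2.2, 12.6]
gripper_width: 0.0614
grip_force: 37.7
```

```bash
python3 -m crank '[[0,0,-0.004,0],[0,0,-0.007,0],[0,0,-0.007,0],[0,0,-0.007,0]]'
python3 -m crank '[[-0.01,0,0.02,0],[-0.024,0,0.046,0],[-0.024,0,0.046,0],[-0.024,0,0.046,0],[-0.024,0,0.046,0]]'; python3 -m crank '[[0,0,0,0],[0,0,0,0]]'
python3 - <<'E'
from rollfit import *
s=grab('side');p=arm.get_obs()['ee_pos'];print(p);C=p+[.003,0,.010]
b=lambda m:[(v.min()/4,v.max()/4) for v in np.nonzero(m)]
print(b(mask(s,'green',proj(s,C),14)),b(model(s,C,.455,-.1)))
E
```

```text
clock: 29.72
ee_pos: [0.6321, -0.091, 0.1467]
orientation: [3.142, 0.0, -0.103]
ft_force: [-10.2, 2.1, 14.6]
gripper_width: 0.0616
grip_force: 38.8
clock: 30.13
ee_pos: [0.6201, -0.0912, 0.1652]
orientation: [-3.141, 0.0, -0.103]
ft_force: [0.1, -0.0, -2.0]
gripper_width: 0.0616
grip_force: 37.4
clock: 30.3
ee_pos: [0.6199, -0.0911, 0.1647]
orientation: [-3.141, 0.002, -0.103]
ft_force: [0.2, 0.4, -0.3]
gripper_width: 0.0614
grip_force: 37.4
[ 0.62   -0.0912  0.1648]
[(np.float64(172.5), np.float64(197.5)), (np.float64(281.25), np.float64(307.0))] [(np.float64(174.25), np.float64(199.25)), (np.float64(282.5), np.float64(307.25))]
```

```bash
python3 -m crank '[[-0.018,0.003,0,0],[-0.034,0.005,0,0],[-0.034,0.005,0,0],[-0.024,0.005,-0.02,0],[-0.014,0.005,-0.04,0],[-0.014,0.005,-0.04,0],[-0.014,0.005,-0.04,0]]'
python3 -m crank '[[0.004,0,-0.008,0],[0.009,0,-0.014,0],[0.009,0,-0.014,0],[0.009,0,-0.014,0]]'
python3 -m crank '[[0.004,0,-0.01,0],[0.009,0,-0.018,0],[0.009,0,-0.018,0],[0.009,0,-0.018,0]]'
```

```text
clock: 30.93
ee_pos: [0.6127, -0.0885, 0.1439]
orientation: [-3.141, 0.003, -0.103]
ft_force: [-0.2, -0.5, -1.8]
gripper_width: 0.0611
grip_force: 37.4
clock: 31.27
ee_pos: [0.6178, -0.0888, 0.1386]
orientation: [-3.142, 0.0, -0.103]
ft_force: [1.0, 0.1, -0.7]
gripper_width: 0.0616
grip_force: 37.4
clock: 31.6
ee_pos: [0.6222, -0.0887, 0.1294]
orientation: [-3.141, 0.001, -0.103]
ft_force: [0.2, -0.6, -1.4]
gripper_width: 0.0617
grip_force: 37.5
```

```bash
python3 -m crank '[[0.003,0,-0.006,0],[0.003,0,-0.006,0],[0.003,0,-0.006,0]]'
python3 -m crank '[[0,0,0,0],[0,0,0,0],[0,0,0,0],[0,0,0,0],[0,0,0,0]]' 76 30
python3 -m crank '[[0,0,0.02,0],[0,0,0.06,0],[0,0,0.12,0],[0,0,0.2,0],[0,0.05,0.2,0],[-0.06,0.12,0.2,0],[-0.12,0.18,0.2,0],[-0.18,0.26,0.2,0]]'; python3 chk.py green .075
```

```text
clock: 31.85
ee_pos: [0.6236, -0.0887, 0.1266]
orientation: [-3.142, 0.0, -0.103]
ft_force: [0.4, -0.8, -1.1]
gripper_width: 0.0615
grip_force: 37.4
clock: 32.27
ee_pos: [0.6238, -0.0888, 0.127]
orientation: [3.142, -0.0, -0.103]
ft_force: [0.6, -0.5, -0.6]
gripper_width: 0.0761
grip_force: 0.0
clock: 32.93
ee_pos: [0.5409, 0.0312, 0.2278]
orientation: [-3.142, -0.001, -0.104]
ft_force: [0.2, 0.4, -0.8]
gripper_width: 0.0759
grip_force: 0.0
top obs [285.4 171.3  11.6  11.7  66.4]
  pred 0 0.455 [285.4 170.7  11.6  12.   79.1]
  pred 0.01 0.455 [285.5 171.5  11.7  12.1  79.3]
  pred 0.01 0.2 [285.6 170.3  12.1  12.1  39. ]
  pred 0.01 0.7 [285.4 172.6  10.6  12.1  88.5]
side obs [295.  196.1  12.1  13.7  56.1]
  pred 0 0.455 [294.8 196.1  11.7  13.3  56.2]
  pred 0.01 0.455 [293.8 194.7  11.8  13.4  56. ]
  pred 0.01 0.2 [294.9 194.   11.2  13.5  82.9]
  pred 0.01 0.7 [292.9 195.6  11.6  13.4  26.8]
```

All three match the seated predictions, so I'm handing the job in.

```bash
python3 -c "
from workcell import arm
print(arm.sign_off())"
```

```text
the job is handed in; nothing more can be done
None
```

I loaded the red, yellow and green rolls in that order and handed the job in at about 33 s; the camera checks put each flat on the one below, but sign-off returned no verdict, and I didn't re-measure the bystanders or the tube's lean at the end.

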